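Plug the leak-test pot and hold the pump at its mark

TASK

Get the leak-test rig ready for a reading: take the smaller of the two stoppers out of the wooden rack, leaving the larger one in its place, set it upright and fully home in the open neck of the pot, and let go of it. Then pull the cross handle of the spring-return hand pump out until its pointer is level with the white fin of the mark clip on the rail, and keep it there: finish while still holding the handle at the mark.

Things in the scene. Friction and masses are not known exactly. Their poses are not given: they have to be found in the camera images.
- rig: Leak-test rig fixed to the bench: grey plate (x -130..120, y -105..85 mm, 12 thick), horizontal pump cylinder, steel pot on its right, scale rail on its left. Origin on the bench below the cylinder's front face; x points from the handle back along the pump, away from the robot, y left, z up. Cylinder: x 0..110 mm, 46 mm thick, axis 45 mm up; the dial behind it reaches 118 mm up
- port (a point): Centre of the mouth of the pot's neck, at rim height, 90 mm above the bench (rig frame x 55, y -65 mm), z up. Bore 30 mm, straight for about 20 mm and wider below; neck 46 mm outside, pot body 68 mm
- small_stopper_centre (a point): Centre of the smaller stopper, 65 mm tall, about 60 g, axis z. From the bottom: taper 26 mm long, 19 mm wide at the foot, 27 at the top; flange 46 mm wide, 5 thick; black round knob 22 mm wide, 34 tall. Hangs in the rack by its flange. The centre is 6.5 mm above the flange's underside. Fully home, the flange lies flat on the neck's rim: the centre is then 6.5 mm above port
- large_stopper_centre (a point): Centre (half-way up) of the larger stopper, not to be used: same heights as the smaller, taper 27 to 33 mm, flange 54 mm, knob 32 mm in diameter. The two stand 60 mm apart in the rack, either way round
- rack: Wooden rack block fixed to the bench, 48 mm (x) by 116 mm (y) by 34 mm high, with two 36 mm holes on its long axis (y), 30 mm to either side of its centre. Origin at the centre of its underside
- plunger (a joint): Pull-out of the pump plunger in m: 0 = home, grows as the handle is pulled along the rig's -x (towards the robot's side), at most 0.075. A spring draws it home with 6 N at 0, growing by 1.2 N every 10 mm
- handle (a point): Centre of the pump handle's cross bar: round, black, 16 mm thick, 70 mm long along the rig's y, 90 mm above the bench; home, it is 45 mm in front of the cylinder's face (37 mm free gap behind it). Below it a stem 10 mm (x) by 16 mm (y), then the rod, its top 50 mm above the bench. Same axes as the rig
- pointer (a point): Tip of the thin steel pointer that sticks out to the left below the handle bar and moves with it: 59 mm above the bench, at the same x (rig frame) as the bar's centre and 62 mm to its left
- mark (a point): The mark: near end of the upright white fin, 2 mm thick, on the dark clip on the scale rail, 59 mm above the bench, 5 mm left of the pointer's path. Same axes as the rig: pointer and mark are level when the pointer's x in this frame is 0. The plunger must come out 30 to 65 mm for it, different every time
There are look-alikes about, which are no part of the job. What is shaped like the part that bears small_stopper_centre but red or yellow is not meant.

How it is judged:
By the outcome, as a careful person would: the job done as asked, in the order asked, and still so for the second after the job is handed in, while the arm keeps its last pose, push and grip.
It also fails if it takes over 48 s, if anything falls off the work surface, if the arm or the gripper's body presses on something with over 40 N, if the wrist force passes 120 N, or if a joint passes its speed limit or range.

ROBOT

A 6-joint arm with a two-finger parallel gripper is mounted at the origin on a cart in front of the work surface, level with it; the furniture and walls round the work are solid. World frame = base frame: x ahead of the robot, y to its left, z up, the work surface at z = 0. Lengths are in m, angles in rad, forces in N, time in s.
With the tool pointing down it reaches from about 0.225 to 0.875 m from the base axis. Payload 3.4 kg.
Tool frame: the origin (TCP) lies midway between the tips of the shut fingers; the grasp point (between the pads) lies 19 mm behind it (r.grip_depth is the z of the grasp point in the tool frame, in m); z points along the fingers, y is the direction in which the jaws open and shut (so a half turn about z gives the same grasp; the last joint's range is limited). The gripper opens to 85 mm and grips with 20 to 120 N. Pads are 22 mm wide; open, the fingers measure 114 mm over their backs; the gripper's body (76 mm by 85 mm) begins 54 mm behind the grasp point. The pads swing forward as they close: fully open they stand 13 mm farther back than shut.
Start: joints at [-0.121, 0.276, 1.505, -0, 1.361, -0.121], TCP at [0.575, -0, 0.231] pointing down, gripper open.
Joint ranges: [-2.89, 2.89], [-0.75, 2.08], [0.22, 2.7], [-1.18, 4.32], [0.11, 2.71], [-2.7, 2.7]. Speed limits (rad/s): [2.57, 2.57, 3.14, 3.14, 3.14, 3.14].

INTERFACE

Orientations are given as a unit quaternion [w, x, y, z].
In Python, from rig import sensors, cams, r gives the robot as it stands.
- The arm moves only by the tool arm_command, never from a script. Its argument "moves" is a list that holds one entry, the list of rows, each a list of 4 numbers: the shift along the tool's x, y, z in cm, then the turn about the tool's z in degrees. A call has exactly 8 rows; each row shifts and turns the commanded pose from where the row before left it, along the tool's axes as they then stand; what a row does not reach is not made up. A row lasts 1/10 s, in which the tool goes at most 50 mm and 8.59 degrees, less where a joint would pass 70% of its speed; a pose out of reach is approached as far as the arm can. A call is refused whole if a number of a shift passes 5 or a number of a turn 8.59, either way. A call with a gripper value outside its range is refused whole. "gripper" is the opening, from -1 (shut) to 1 (fully open), set as the call begins (left out, the last holds). The fingers move at their own pace and stop on an object; "newtons" is the grip in N (left out, the last holds). Time passes only in rows, so rows that do not move let the fingers close, or fill a call up. It gives the time, the measured TCP pose, the force and the opening at its end, in the units of the state.
- sensors.observe(): the state, without advancing time (a new reading comes with each control period).
- cams.grab_frame(name): name is "scene" or "side" or "wrist"; returns a dict with "pixels" (384x512x3 uint8, red, green, blue), "intrinsics" (3x3 intrinsics, pixels), "dist" ([k1, k2, p1, p2, k3] as OpenCV has them; the pictures are not rectified), "world_from_camera" (4x4, takes a point from camera to world coordinates); the wrist camera has in their place "mount" (4x4, takes a point from camera to tool coordinates, whose origin is the TCP and whose axes are the flange's). Camera axes: x right, y up, looking along -z (the intrinsics and any distortion apply to the point x, -y, -z); pixel columns grow to the right and rows downward; lengths in m; the calibration is good to about 2 mm. A picture is of the moment at which its call begins: read the wrist's pose just before it. There is no depth.
- r.finish_job(): hands the job in, once; it reports no verdict.
Trained networks look in a picture, given as the dict that the camera call returned (one of the last four; its "shot" number tells which), for a name from the list of things; names that differ only in an ending like _2 or _b are one class to them, and where a whole thing is asked for, a point or a joint stands for the part that bears it (a point fixed in the world has none). Each returns a list of dicts, best first, with "conf" (0 to 1); they miss things now and then, are a little off and sometimes report something else, mostly with a low value. They report only what shows in the picture. A call takes as long as a camera call. They do not tell look-alikes from the thing itself.
- cams.find_in(picture, thing): "location" ([x, y, z] in m, in the coordinates of the camera as it stood for that picture, good to about 4 mm: the middle of the surface that is visible of it).
The state is a dict: "t": time; "qpos": joint angles; "joint_vel": joint speeds; "joint_torque": joint torques, N m; "tcp_pos": TCP position; "tcp_rot": TCP orientation; "ft_force": force on the tool from outside, world axes, zero at the start; "moment": the same for the moment, N m; "width": opening from 0.0 (shut) to 1.0 (fully open).
Only numpy, scipy, OpenCV 4.12 (cv2) and the standard library are available. Lean on these libraries where they do the work, as an engineer would, in place of code of your own. Each camera call takes 0.05 s, during which the arm holds its last target.

## Working session

There is one attempt and no reset: what is moved stays moved. The work goes in short steps, Python scripts to look and compute and a tool call to move; the robot and the scene stay as the last step left them, time stands still between calls to the robot, and variables do not carry over. Pictures are saved under pics/ and viewed, and the job is handed in when it is done.

Besides the shell and the picture viewer there is one more tool, called after "Request:" by a JSON object that holds its "op" and its "data", one argument or row to a line. arm_command: Moves the arm, as the interface text tells. Its arguments: {"type":"object","properties":{"moves":{"type":"array"},"gripper":{"type":"number"},"newtons":{"type":"number"}},"required":["moves"]}

```bash
ls; mkdir -p pics
cat > h.py <<'E'
import numpy as np,cv2
from scipy.spatial.transform import Rotation as R
from rig import sensors,cams,r
def q2R(q): return R.from_quat([q[1],q[2],q[3],q[0]]).as_matrix()
def wfc(d,s=None):
    if 'world_from_camera' in d: return np.array(d['world_from_camera'])
    T=np.eye(4);T[:3,:3]=q2R(s['tcp_rot']);T[:3,3]=s['tcp_pos'];return T@np.array(d['mount'])
def proj(d,P,s=None):
    T=np.linalg.inv(wfc(d,s));P=np.atleast_2d(P)
    c=P@T[:3,:3].T+T[:3,3];c=c*[1,-1,-1]
    return cv2.projectPoints(c.reshape(-1,1,3),np.zeros(3),np.zeros(3),np.array(d['intrinsics']),np.array(d['dist']))[0].reshape(-1,2)
def ray(d,uv,s=None):
    T=wfc(d,s);n=cv2.undistortPoints(np.array(uv,float).reshape(-1,1,2),np.array(d['intrinsics']),np.array(d['dist'])).reshape(-1,2)
    v=np.c_[n[:,0],-n[:,1],-np.ones(len(n))]@T[:3,:3].T
    return T[:3,3],v
def atz(d,uv,z,s=None):
    o,v=ray(d,uv,s);return o+v*((z-o[2])/v[:,2])[:,None]
def tri(rays):
    A=np.zeros((3,3));b=np.zeros(3)
    for o,v in rays:
        v=v/np.linalg.norm(v);M=np.eye(3)-np.outer(v,v);A+=M;b+=M@o
    return np.linalg.solve(A,b)
def grab(n):
    s=sensors.observe();return cams.grab_frame(n),s
def save(d,name,crop=None,k=1):
    im=d['pixels'][:,:,::-1]
    if crop: im=im[crop[1]:crop[3],crop[0]:crop[2]]
    cv2.imwrite('pics/'+name+'.png',cv2.resize(im,None,fx=k,fy=k,interpolation=cv2.INTER_CUBIC))
E
cat > a.py <<'E'
from h import *
np.set_printoptions(precision=4,suppress=True)
import pickle
for n in ['scene','side','wrist']:
    d,s=grab(n);save(d,n+'0',k=1.5);pickle.dump((d,s),open(n+'0.pkl','wb'))
    T=wfc(d,s)
    for th in ['rig','port','small_stopper_centre','large_stopper_centre','rack','handle','pointer','mark']:
        try:
            for x in cams.find_in(d,th)[:4]:
                p=T[:3,:3]@x['location']+T[:3,3];print(n,th,round(x['conf'],2),p,proj(d,p,s).round()[0])
        except Exception as e: print(th,e)
print(s['t'],r.grip_depth,s['tcp_rot'],s['ft_force'])
E
python3 a.py
```

```text
pics
scene rig 0.81 [0.5556 0.3638 0.011 ] [187. 266.]
scene port 0.87 [0.5578 0.3569 0.0125] [187. 264.]
scene small_stopper_centre 0.63 [ 0.4155 -0.4336  0.0315] [310. 172.]
scene small_stopper_centre 0.58 [ 0.4576 -0.5039  0.0355] [306. 165.]
scene small_stopper_centre 0.56 [ 0.4121 -0.1005  0.0503] [286. 199.]
scene small_stopper_centre 0.47 [0.5151 0.3533 0.0749] [198. 250.]
scene large_stopper_centre 0.72 [ 0.4239 -0.0358  0.0501] [277. 206.]
scene rack 0.52 [ 0.4079 -0.0304  0.0242] [280. 213.]
scene handle 0.65 [0.5196 0.3545 0.0803] [197. 248.]
scene pointer 0.63 [0.522  0.3577 0.0805] [195. 248.]
scene mark 0.45 [0.4586 0.4247 0.0501] [203. 276.]
scene mark 0.43 [0.5238 0.361  0.0789] [194. 249.]
side rig 0.79 [0.5574 0.3039 0.0131] [253. 166.]
side port 0.63 [0.5572 0.3123 0.0117] [253. 166.]
side small_stopper_centre 0.79 [ 0.4673 -0.3815  0.037 ] [247. 285.]
side small_stopper_centre 0.69 [ 0.4492 -0.5173  0.0347] [245. 327.]
side small_stopper_centre 0.58 [ 0.4181 -0.4516  0.0328] [230. 308.]
side small_stopper_centre 0.42 [ 0.4195 -0.1095  0.0458] [224. 223.]
side large_stopper_centre 0.63 [ 0.4367 -0.0565  0.0605] [228. 210.]
side large_stopper_centre 0.16 [ 0.421  -0.1108  0.0434] [224. 224.]
side rack 0.66 [ 0.4225 -0.1317  0.0265] [225. 232.]
side rack 0.55 [ 0.4378 -0.0563  0.061 ] [228. 209.]
side pointer 0.63 [0.5262 0.3476 0.0808] [244. 147.]
wrist small_stopper_centre 0.77 [ 0.4176 -0.099   0.0305] [133. 251.]
wrist large_stopper_centre 0.65 [ 0.4363 -0.0438  0.0479] [138. 213.]
wrist rack 0.95 [ 0.448  -0.0445  0.0262] [154. 208.]
0.9 -0.0187 [0.0001 0.7071 0.7071 0.0001] [-0.5155  0.2413 -0.366 ]
```

View pics/scene0.png

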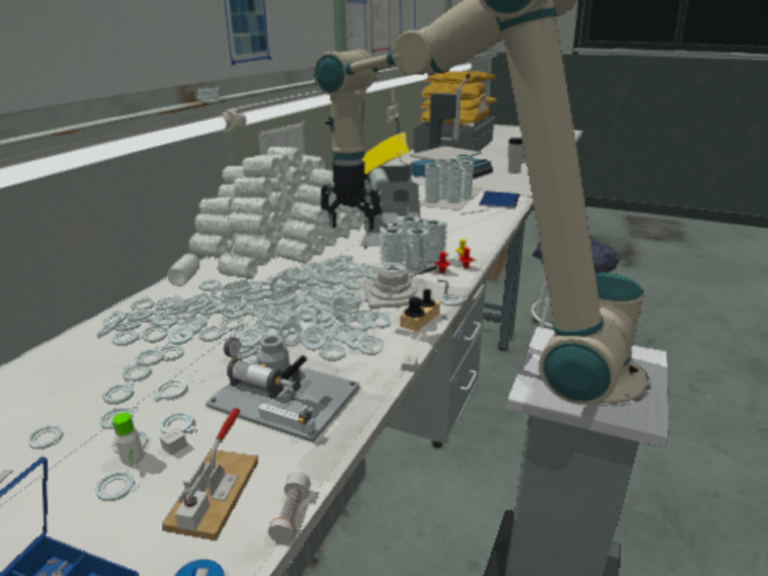

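View pics/side0.png

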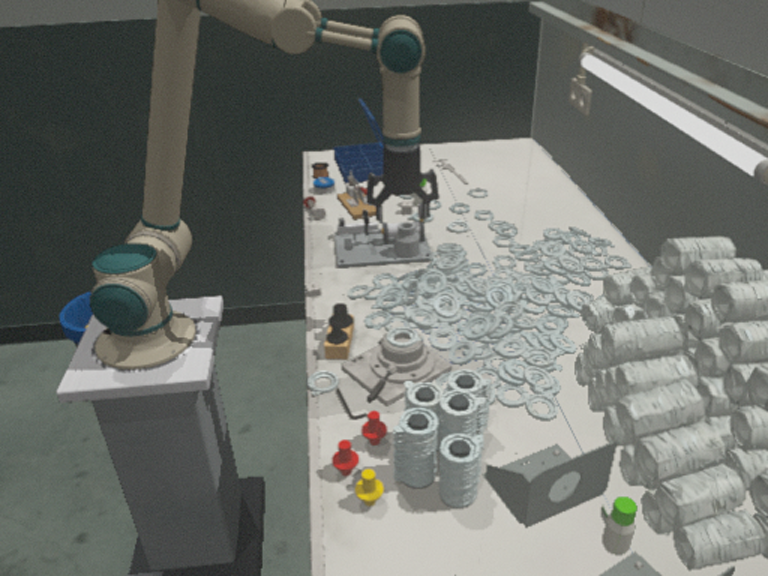

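View pics/wrist0.png

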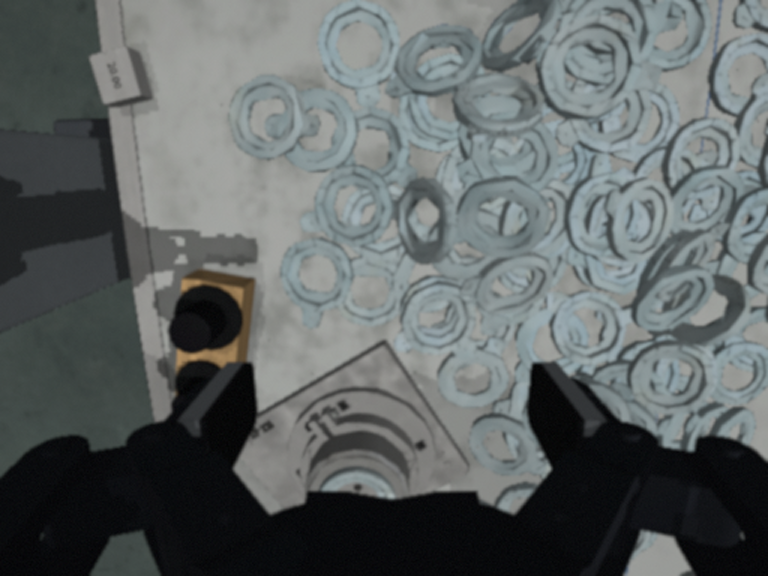

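```bash
cat > b.py <<'E'
from h import *
import pickle
np.set_printoptions(precision=4,suppress=True)
d,s=pickle.load(open('wrist0.pkl','rb'));print(d['mount'],d['intrinsics'],d['dist']);print(atz(d,[[256,192],[133,224],[133,195],[130,255]],0.07,s))
d,s=pickle.load(open('side0.pkl','rb'));save(d,'side_rack',(190,190,290,270),7)
print(atz(d,[[226,206],[225,223]],0.073,s))
d,s=pickle.load(open('scene0.pkl','rb'));save(d,'scene_rig',(130,215,250,305),6)
E
python3 b.py
```

```text
[[ 0.0007  0.9646  0.2636  0.0662]
 [ 1.     -0.0007 -0.0001  0.0007]
 [ 0.0001  0.2636 -0.9646 -0.1408]
 [ 0.      0.      0.      1.    ]] [[304.3987   0.     260.9675]
 [  0.     304.3987 194.997 ]
 [  0.       0.       1.    ]] [-0.0483  0.      0.      0.      0.    ]
[[ 0.5707 -0.0132  0.07  ]
 [ 0.4393 -0.0485  0.07  ]
 [ 0.4429 -0.0164  0.07  ]
 [ 0.4317 -0.0849  0.07  ]]
[[ 0.4319 -0.0541  0.073 ]
 [ 0.4238 -0.1463  0.073 ]]
```

View pics/side_rack.png

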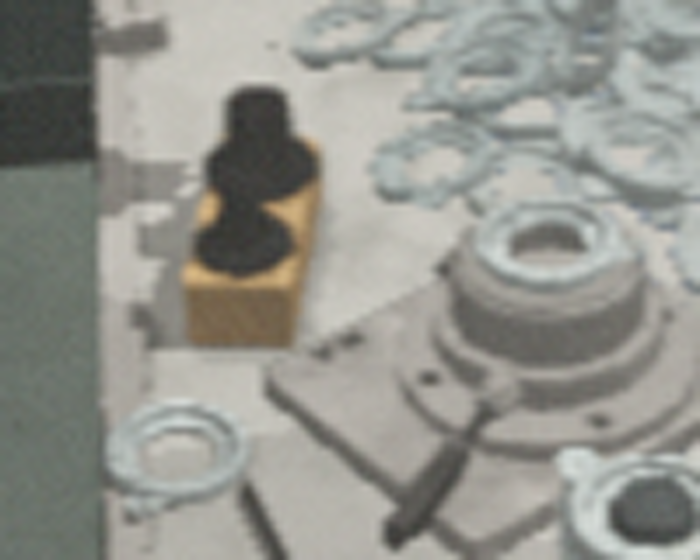

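View pics/scene_rig.png

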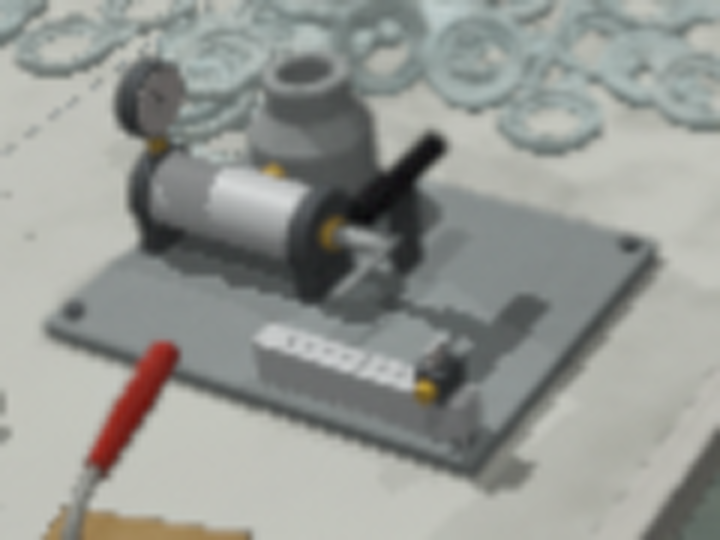

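Request:
{"op": "arm_command", "data": {
  "moves": [
    [[-1.5,-2.5,0,0],[-1.5,-2.5,0,0],[-1.5,-2.5,0,0],[-1.5,-2.5,0,0],[-1.5,-2.5,0,0],[-1,-1.5,0,0],[0,0,0,0],[0,0,0,0]]
  ]
}}

```text
t: 2.15
tcp_pos: [0.4355, -0.0851, 0.2317]
tcp_rot: [0.001, 0.707, 0.707, 0.001]
ft_force: [-0.0, 0.5, -0.6]
width: 1.0
```

```bash
cat > c.py <<'E'
from h import *
import sys,pickle
np.set_printoptions(precision=4,suppress=True)
tag=sys.argv[1]
d,s=grab('wrist');save(d,tag,k=1.5);pickle.dump((d,s),open(tag+'.pkl','wb'))
print(s['t'],np.array(s['tcp_pos']),np.array(s['tcp_rot']),s['width'],np.array(s['ft_force']))
T=wfc(d,s)
for th in sys.argv[2:]:
    for x in cams.find_in(d,th)[:4]:
        p=T[:3,:3]@x['location']+T[:3,3];print(th,round(x['conf'],2),p,proj(d,p,s).round()[0])
E
python3 c.py w1 small_stopper_centre large_stopper_centre rack
```

```text
2.15 [ 0.4355 -0.0851  0.2317] [0.0005 0.7074 0.7068 0.0006] 1.0000857767079099 [-0.034   0.5028 -0.6285]
small_stopper_centre 0.96 [ 0.419  -0.1058  0.0338] [246. 190.]
large_stopper_centre 0.67 [ 0.4309 -0.0465  0.0344] [256. 138.]
```

View pics/w1.png

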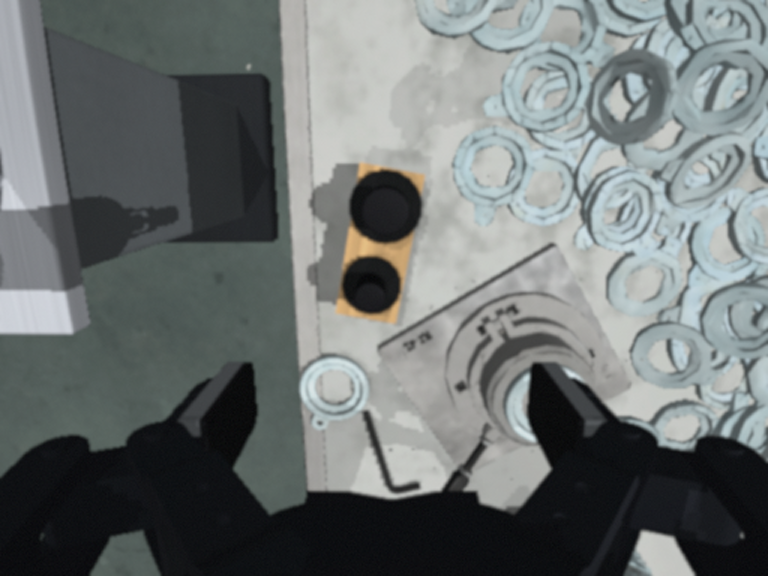

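```bash
cat > e.py <<'E'
from h import *
import pickle
np.set_printoptions(precision=4,suppress=True)
d,s=pickle.load(open('w1.pkl','rb'));save(d,'w1c',(200,95,300,225),5)
g=d['pixels'].max(2);
sub=np.zeros_like(g);sub[110:215,222:285]=(g[110:215,222:285]<50)
n,l,st,c=cv2.connectedComponentsWithStats(sub)
for i in range(1,n):
    if st[i,4]>200:
        cs,_=cv2.findContours((l==i).astype(np.uint8),0,1)
        el=cv2.fitEllipse(cs[0]);print(st[i],c[i],el,atz(d,[el[0]],0.039,s),atz(d,[el[0]],0.045,s))
E
python3 e.py
```

```text
[ 234  114   46   47 1699] [256.5185 137.2737] ((256.5222473144531, 137.2741241455078), (45.403419494628906, 45.856719970703125), 142.21224975585938) [[ 0.4317 -0.0452  0.039 ]] [[ 0.4318 -0.0447  0.045 ]]
[ 229  172   37   36 1059] [247.068  189.4967] ((247.06484985351562, 189.5032501220703), (35.314308166503906, 36.35523986816406), 103.95024108886719) [[ 0.4208 -0.1035  0.039 ]] [[ 0.421 -0.102  0.045]]
```

View pics/w1c.png

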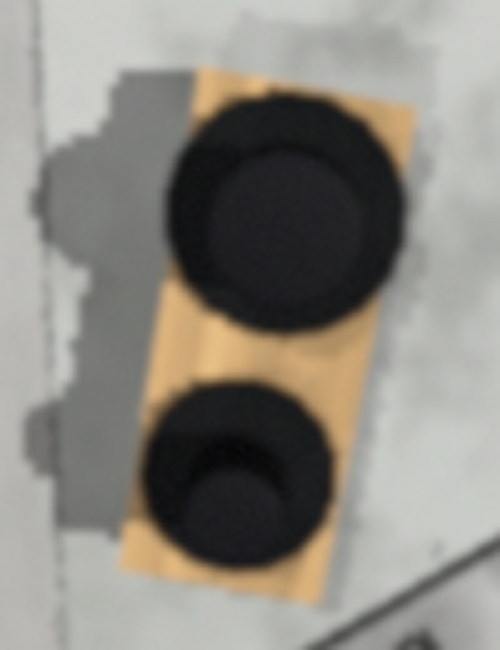

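Request:
{"op": "arm_command", "data": {
  "moves": [
    [[-0.9,-0.7,1.5,0],[-0.94,-0.75,2,0],[0,0,2.5,0],[0,0,2.5,0],[0,0,2,0],[0,0,1,0],[0,0,0,0],[0,0,0,0]]
  ]
}}

```text
t: 3.15
tcp_pos: [0.4214, -0.1035, 0.1168]
tcp_rot: [0.0, 0.707, 0.707, 0.0]
ft_force: [0.2, 0.4, 0.2]
width: 0.999
```

```bash
python3 c.py w2
```

```text
3.15 [ 0.4214 -0.1035  0.1168] [0.0004 0.7069 0.7073 0.0002] 0.9994644218790485 [0.1981 0.393  0.1815]
```

View pics/w2.png

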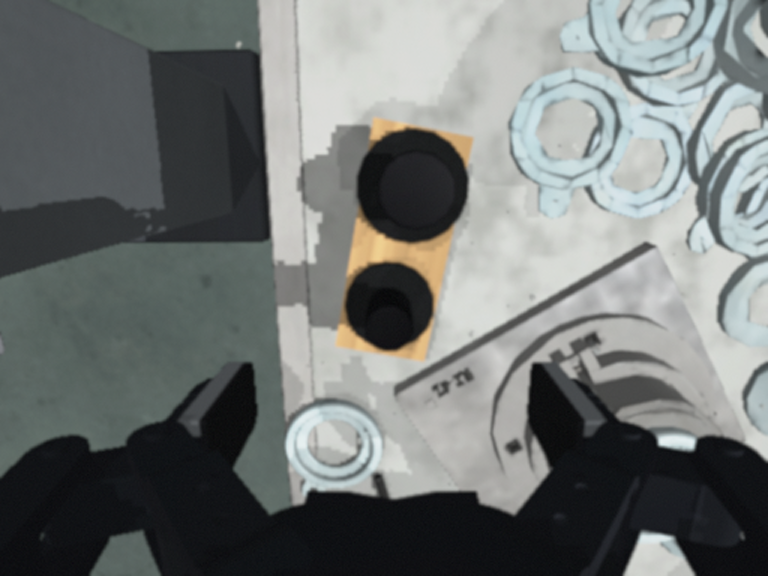

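```bash
sed -e "s/w1/w2/g" -e "s/110:215,222:285/80:240,226:318/g" e.py > e2.py; python3 e2.py
```

```text
[ 239   87   72   74 4187] [274.3728 123.4146] ((274.3790283203125, 123.41448211669922), (71.62218475341797, 72.61473083496094), 19.146244049072266) [[ 0.4315 -0.0449  0.039 ]] [[ 0.4312 -0.0447  0.045 ]]
[ 231  176   57   57 2495] [258.9667 203.1255] ((258.9664306640625, 203.1818084716797), (55.30034255981445, 55.786312103271484), 116.88566589355469) [[ 0.4207 -0.1034  0.039 ]] [[ 0.4207 -0.1016  0.045 ]]
```

Request:
{"op": "arm_command", "data": {
  "moves": [
    [[0,-0.05,1.5,0],[0,0,2,0],[0,0,2,0],[0,0,1.3,0],[0,0,0.4,0],[0,0,0.1,0],[0,0,0,0],[0,0,0,0]]
  ]
}}

```text
t: 4.0
tcp_pos: [0.4209, -0.1037, 0.0442]
tcp_rot: [0.001, 0.707, 0.707, 0.0]
ft_force: [-0.4, 0.1, 0.4]
width: 1.0
```

Request:
{"op": "arm_command", "data": {
  "moves": [
    [[0,0,0,0],[0,0,0,0],[0,0,0,0],[0,0,0,0],[0,0,0,0],[0,0,0,0],[0,0,0,0],[0,0,0,0]]
  ],
  "gripper": -1,
  "newtons": 30
}}

```text
t: 4.8
tcp_pos: [0.4201, -0.1035, 0.0435]
tcp_rot: [0.0, 0.707, 0.707, 0.0]
ft_force: [-0.9, 0.6, 4.4]
width: 0.25
```

Request:
{"op": "arm_command", "data": {
  "moves": [
    [[0,0,-0.5,0],[0,0,-1.5,0],[0,0,-2.5,0],[0,0,-3.5,0],[0,0,-3.5,0],[1,0,-3.5,0],[2.5,1,-1,0],[3,1,0,0]]
  ]
}}

```text
t: 5.6
tcp_pos: [0.4416, -0.0387, 0.2058]
tcp_rot: [0.003, 0.708, 0.706, 0.001]
ft_force: [0.3, 0.6, -1.0]
width: 0.248
```

```bash
python3 c.py w3
cat > f.py <<'E'
from h import *
d,s=grab('side');save(d,'side1',(150,90,350,260),4);print(s['t'],s['width'])
E
python3 f.py
```

```text
5.6 [ 0.4416 -0.0387  0.2058] [0.0025 0.7079 0.7063 0.0013] 0.24785110415511405 [ 0.2543  0.604  -0.9585]
5.65 0.2447063739445273
```

View pics/w3.png

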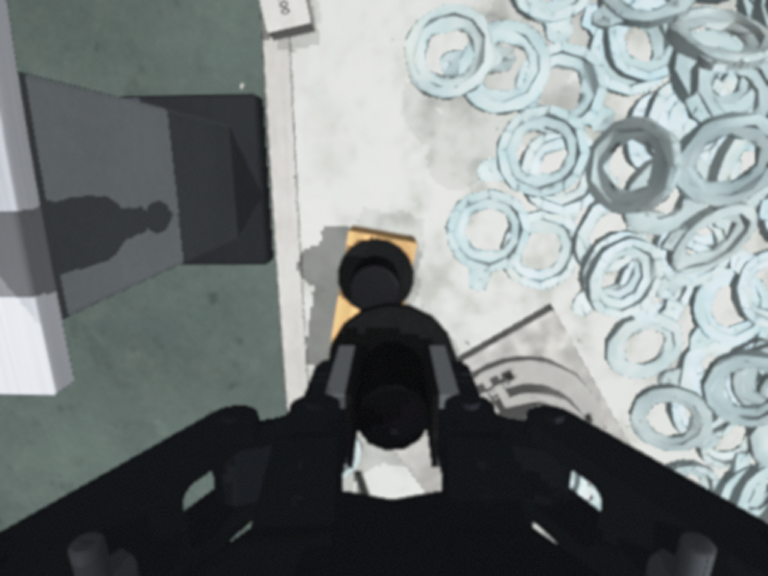

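View pics/side1.png

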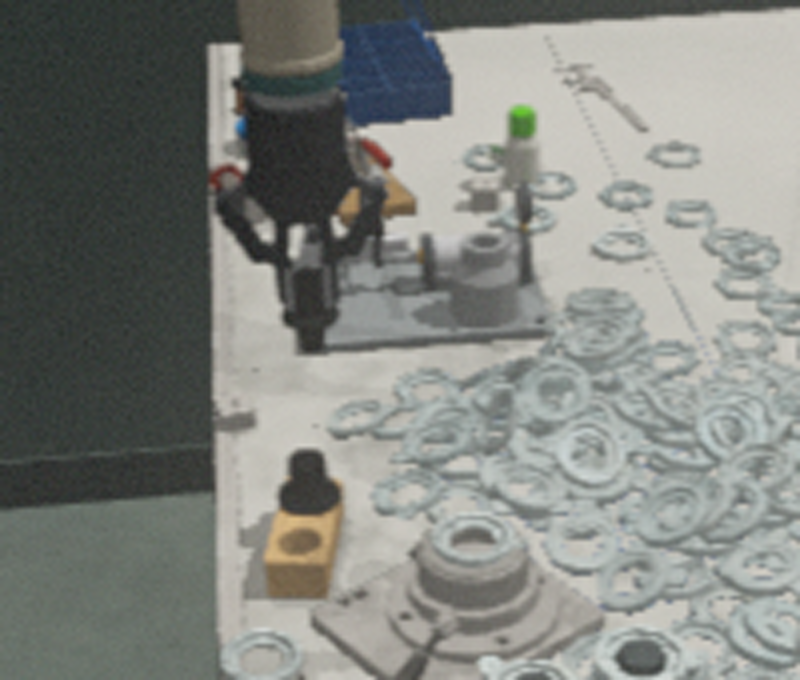

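```bash
cat > g.py <<'E'
from h import *
import pickle
np.set_printoptions(precision=4,suppress=True)
a,_=pickle.load(open('scene0.pkl','rb'));b,_=pickle.load(open('side0.pkl','rb'))
print(atz(a,[[180.8,227]],.09),atz(b,[[271,150]],.09))
# side1 crop neck (487,240)/4+(150,90)
print(atz(b,[[487/4+150,90+240/4]],.09))
# plate corners scene: left(48,328) front(472,470) right(655,250) at z=.012
C=np.array([[48,328],[472,468],[655,245]])/6+[130,215]
print(atz(a,C,.012))
print(atz(a,np.array([[275,375],[440,145],[426,390]])/6+[130,215],.06))
E
python3 g.py
```

```text
[[0.6194 0.2879 0.09  ]] [[0.626  0.2849 0.09  ]]
[[0.6289 0.2844 0.09  ]]
[[0.6773 0.439  0.012 ]
 [0.4346 0.4394 0.012 ]
 [0.4359 0.2532 0.012 ]]
[[0.5137 0.4697 0.06  ]
 [0.5448 0.2798 0.06  ]
 [0.4474 0.4507 0.06  ]]
```

Request:
{"op": "arm_command", "data": {
  "moves": [
    [[3,2,-1,0],[3.5,2,-1,0],[3.5,2,-1,0],[3.5,2,-1,0],[3.5,2,-0.5,0],[3.5,2,0,0],[3,2,0,0],[2,1.5,0,0]]
  ]
}}

```text
t: 6.5
tcp_pos: [0.5957, 0.2182, 0.2474]
tcp_rot: [-0.0, 0.707, 0.708, -0.0]
ft_force: [-1.0, -0.4, -1.4]
width: 0.246
```

Request:
{"op": "arm_command", "data": {
  "moves": [
    [[0,0,0,0],[0,0,0,0],[0,0,0,0],[0,0,0,0],[0,0,0,0],[0,0,0,0],[0,0,0,0],[0,0,0,0]]
  ]
}}

```text
t: 7.3
tcp_pos: [0.595, 0.2164, 0.2485]
tcp_rot: [0.0, 0.707, 0.707, 0.0]
ft_force: [-0.1, -0.2, -0.5]
width: 0.247
```

```bash
python3 c.py w4 rig port handle pointer mark small_stopper_centre
```

```text
7.3 [0.595  0.2164 0.2485] [0.0001 0.7072 0.7071 0.0001] 0.24681154799695462 [-0.0773 -0.2221 -0.4972]
rig 0.81 [0.5694 0.3264 0.01  ] [239.  74.]
port 0.78 [0.5676 0.3265 0.0085] [237.  74.]
handle 0.9 [0.5241 0.3466 0.0916] [182.  40.]
pointer 0.7 [0.5286 0.3453 0.0946] [186.  40.]
small_stopper_centre 0.56 [0.5945 0.2224 0.2583] [258. 245.]
```

View pics/w4.png

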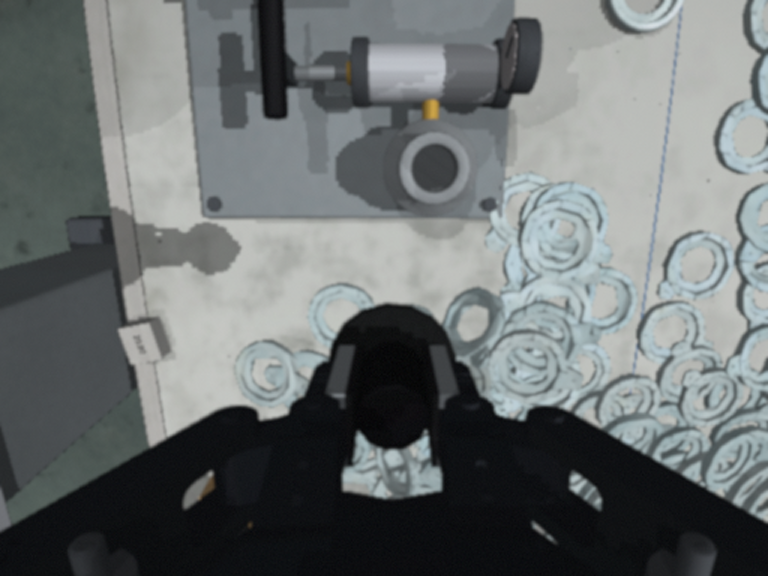

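```bash
cat > k.py <<'E'
from h import *
import pickle,sys
np.set_printoptions(precision=4,suppress=True)
d,s=pickle.load(open('w4.pkl','rb'))
im=cv2.resize(d['pixels'][:,:,::-1].copy(),None,fx=3,fy=3,interpolation=cv2.INTER_CUBIC)
def circ(c,r,col):
    t=np.linspace(0,2*np.pi,80);P=np.c_[c[0]+r*np.cos(t),c[1]+r*np.sin(t),0*t+c[2]]
    uv=proj(d,P,s);cv2.polylines(im,[((uv+.5)*3*8).astype(int).reshape(-1,1,2)],True,col,1,cv2.LINE_AA,3)
p=np.array(s['tcp_pos'])
circ(p-[0,0,.0045],.023,(0,0,255));circ(p-[0,0,.0095],.023,(0,255,0))
# neck fit
from scipy.optimize import minimize
g=cv2.GaussianBlur(cv2.cvtColor(d['pixels'],cv2.COLOR_RGB2GRAY),(0,0),1).astype(np.float32)
t=np.linspace(0,2*np.pi,90)
def samp(c,r):
    uv=proj(d,np.c_[c[0]+r*np.cos(t),c[1]+r*np.sin(t),0*t+.09],s).astype(np.float32)
    return cv2.remap(g,uv[:,0].reshape(1,-1),uv[:,1].reshape(1,-1),cv2.INTER_LINEAR).mean()
f=lambda c:-(samp(c,.019)-samp(c,.013))
best=min(((f((x,y)),x,y) for x in np.arange(.605,.64,.0005) for y in np.arange(.27,.305,.0005)))
print(best)
c=[best[1],best[2],.09];circ(c,.015,(255,0,0));circ(c,.023,(255,0,255))
for cc,x,y in [((-130,-105),203,216),((120,-105),500,216)]: print(cc,atz(d,[[x/1.5,y/1.5]],.012,s))
pts=np.array([[185,0],[203,216],[273,0],[275,105],[355,72],[500,72]])/1.5
print(atz(d,pts[2:4],.09,s),atz(d,pts[4:],.068,s))
cv2.imwrite('pics/w4o.png',im[200:900,380:1160]);cv2.imwrite('pics/w4o.png',cv2.resize(im[250:850,350:1150],None,fx=1,fy=1))
E
python3 k.py
```

```text
(np.float32(-78.25498), np.float64(0.622999999999998), np.float64(0.28300000000000003))
(-130, -105) [[0.4399 0.2451 0.012 ]]
(120, -105) [[0.685  0.2448 0.012 ]]
[[0.5257 0.3799 0.09  ]
 [0.5238 0.3208 0.09  ]] [[0.5719 0.3437 0.068 ]
 [0.6665 0.3441 0.068 ]]
```

View pics/w4o.png

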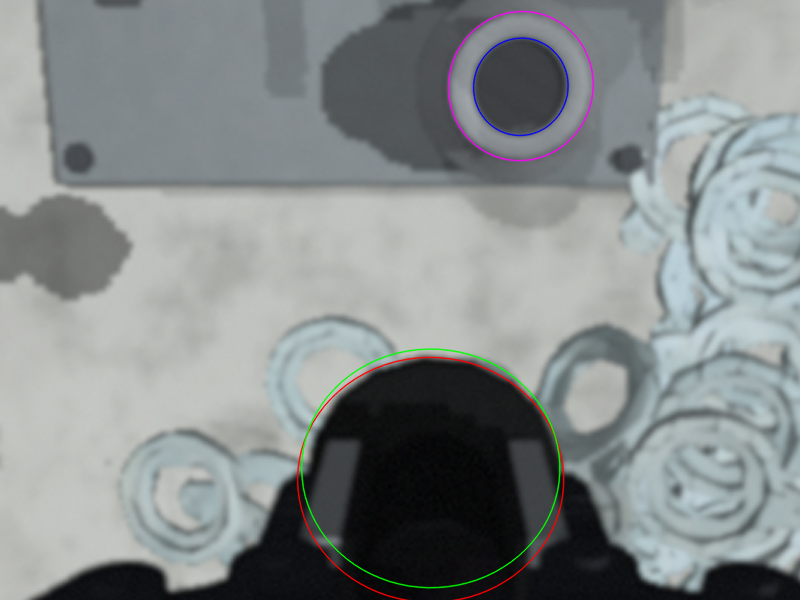

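Request:
{"op": "arm_command", "data": {
  "moves": [
    [[1.6,0.7,0,0],[2,0.8,0,0],[2,0.8,0.5,0],[1.06,0.45,1.5,0],[0,0,2.5,0],[0,0,2.5,0],[0,0,1.8,0],[0,0,0.7,0]]
  ]
}}

```text
t: 8.45
tcp_pos: [0.6207, 0.2832, 0.1492]
tcp_rot: [-0.001, 0.707, 0.707, -0.003]
ft_force: [-0.1, -0.3, -1.5]
width: 0.247
```

```bash
cat > f.py <<'E'
from h import *
import sys,pickle
tag=sys.argv[1]
d,s=grab('side');pickle.dump((d,s),open('side_'+tag+'.pkl','wb'));save(d,'side_'+tag,(210,100,310,180),8)
e,s=grab('scene');pickle.dump((e,s),open('scene_'+tag+'.pkl','wb'));save(e,'scene_'+tag,(140,190,240,270),8);print(s['t'],s['width'],s['tcp_pos'])
E
python3 f.py p1; python3 c.py w5
```

```text
8.5 0.24310241614442782 [0.62084579 0.28307105 0.14933853]
8.55 [0.6216 0.2832 0.1511] [-0.0008  0.707   0.7072 -0.0017] 0.24450404243791393 [-0.1418  0.2787 -0.3138]
```

View pics/side_p1.png

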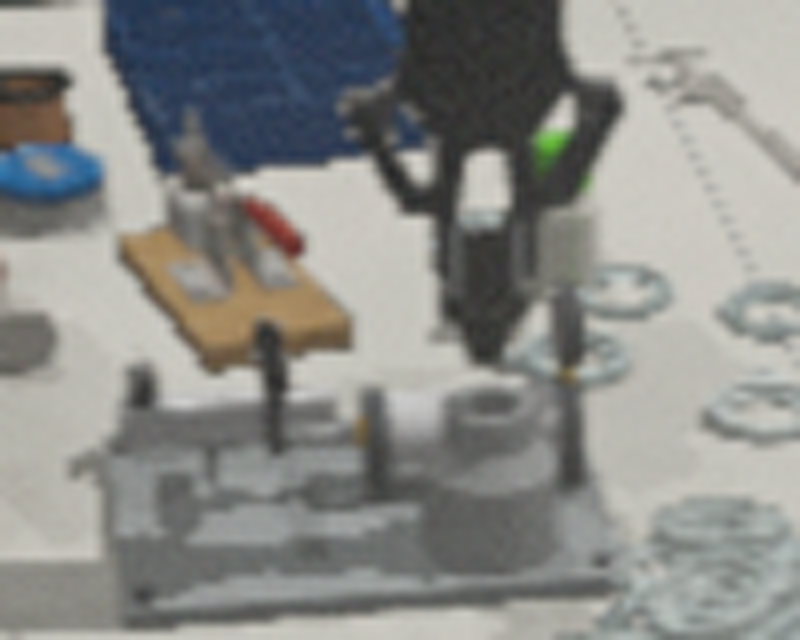

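View pics/scene_p1.png

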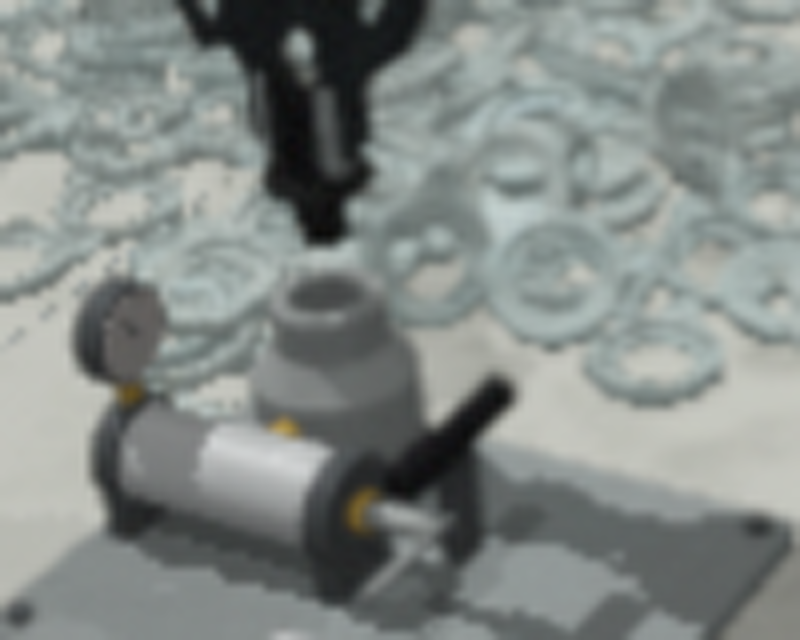

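View pics/w5.png

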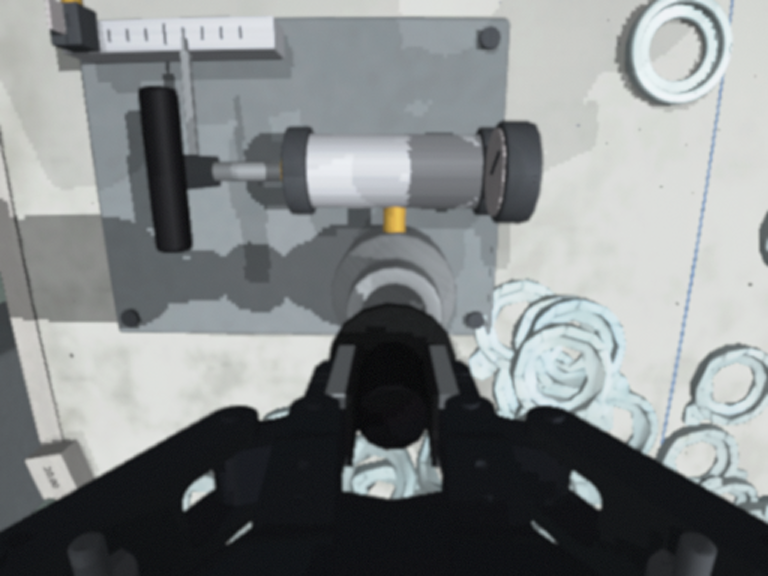

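```bash
cat > m.py <<'E'
from h import *
import pickle
np.set_printoptions(precision=2,suppress=True)
for n,o in (('side',(210,100)),('scene',(140,190))):
    d,s=pickle.load(open(n+'_p1.pkl','rb'));p=np.array(s['tcp_pos'])
    print(n,[(proj(d,q)[0]-o)*8+4 for q in ([p[0],p[1],p[2]-.0355],[p[0],p[1],.09],[p[0]+.005,p[1],.09],[p[0],p[1]+.005,.09])])
E
python3 m.py
```

```text
side [array([481.16, 362.06]), array([481.63, 406.41]), array([491.87, 405.66]), array([480.2 , 401.86])]
scene [array([328.37, 240.3 ]), array([334.34, 293.35]), array([323.75, 290.69]), array([327.02, 299.38])]
```

Request:
{"op": "arm_command", "data": {
  "moves": [
    [[0,0,0.5,0],[0,0,1,0],[0,0,1,0],[0,0,0.5,0],[0,0,0.5,0],[0,0,0.3,0],[0,0,0,0],[0,0,0,0]]
  ]
}}

```text
t: 9.4
tcp_pos: [0.6227, 0.2832, 0.1155]
tcp_rot: [0.0, 0.707, 0.707, 0.0]
ft_force: [0.4, 0.3, -0.7]
width: 0.249
```

Request:
{"op": "arm_command", "data": {
  "moves": [
    [[0,0,0.4,0],[0,0,0.3,0],[0,0,0.3,0],[0,0,0.2,0],[0,0,0.1,0],[0,0,0.1,0],[0,0,0,0],[0,0,0,0]]
  ]
}}

```text
t: 10.2
tcp_pos: [0.6226, 0.2832, 0.1014]
tcp_rot: [0.0, 0.707, 0.707, 0.0]
ft_force: [-0.6, -0.3, -1.0]
width: 0.247
```

Request:
{"op": "arm_command", "data": {
  "moves": [
    [[0,0,0.1,0],[0,0,0.1,0],[0,0,0.1,0],[0,0,0.1,0],[0,0,0,0],[0,0,0,0],[0,0,0,0],[0,0,0,0]]
  ]
}}

```text
t: 11.0
tcp_pos: [0.6227, 0.2833, 0.0994]
tcp_rot: [0.0, 0.707, 0.707, 0.001]
ft_force: [-2.3, -0.2, 8.1]
width: 0.247
```

Contact at the expected height (0.0995). Release.

Request:
{"op": "arm_command", "data": {
  "moves": [
    [[0,0,0,0],[0,0,0,0],[0,0,0,0],[0,0,0,0],[0,0,-1,0],[0,0,-2,0],[0,0,-3,0],[-1,0,-3,0]]
  ],
  "gripper": 1
}}

```text
t: 11.8
tcp_pos: [0.6223, 0.2741, 0.1884]
tcp_rot: [-0.0, 0.707, 0.708, 0.0]
ft_force: [0.2, -0.9, 0.0]
width: 0.998
```

Request:
{"op": "arm_command", "data": {
  "moves": [
    [[-2.5,0,-2,0],[-2.5,0,-1,0],[-2,0,0,0],[0,0,0,0],[0,0,0,0],[0,0,0,0],[0,0,0,0],[0,0,0,0]]
  ]
}}

```text
t: 12.6
tcp_pos: [0.6223, 0.2039, 0.2167]
tcp_rot: [-0.0, 0.707, 0.707, -0.0]
ft_force: [-0.5, 0.1, -0.3]
width: 0.998
```

```bash
python3 f.py p2; python3 c.py w6 small_stopper_centre handle mark pointer
```

```text
12.65 0.9973739257333422 [0.62236769 0.20385468 0.21686923]
12.7 [0.6224 0.2037 0.217 ] [-0.0001  0.7068  0.7074 -0.0001] 1.0000823644412495 [-0.6488 -0.0129  0.148 ]
pointer 0.66 [0.531  0.344  0.0911] [146.  18.]
```

View pics/side_p2.png

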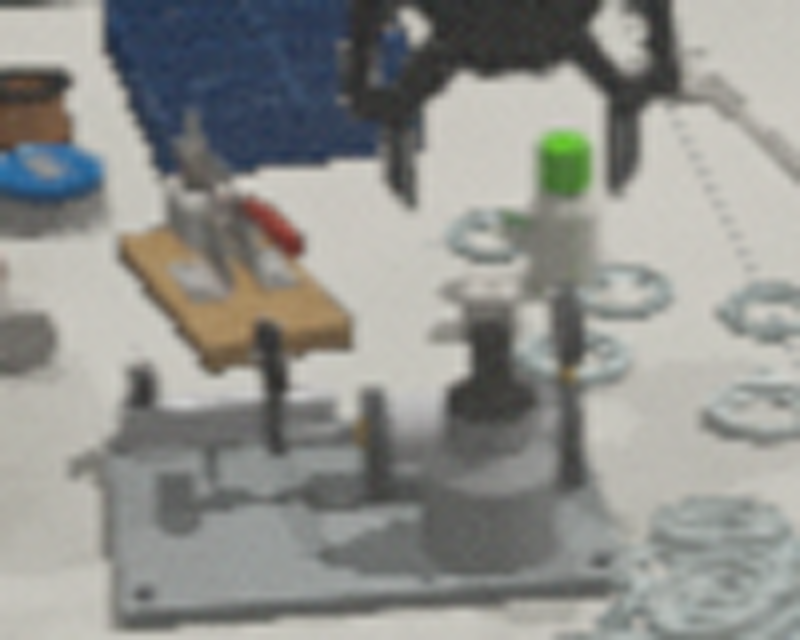

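View pics/scene_p2.png

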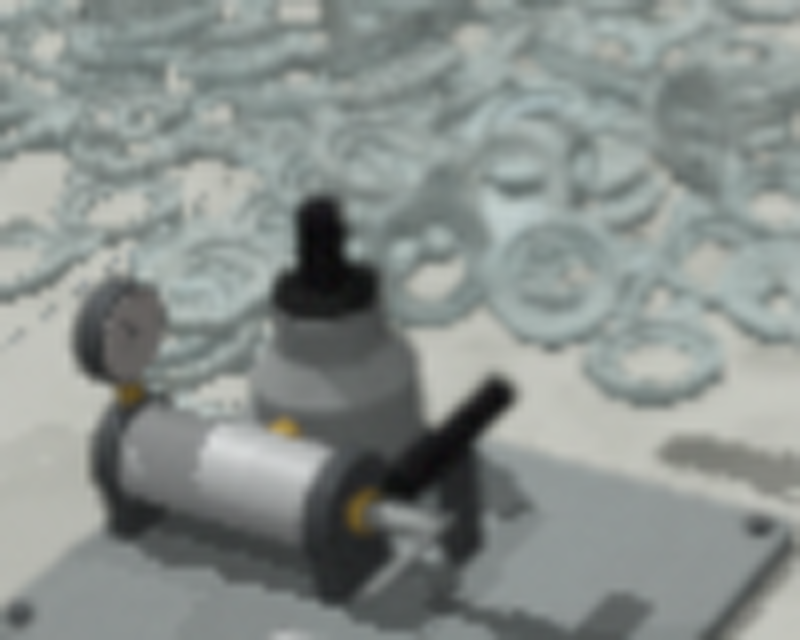

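View pics/w6.png

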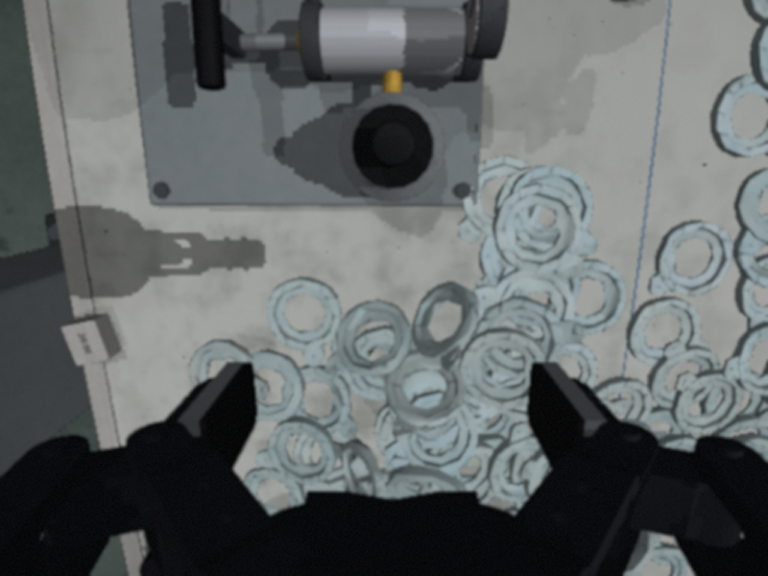

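```bash
cat > n.py <<'E'
from h import *
import pickle
np.set_printoptions(precision=4,suppress=True)
d,s=pickle.load(open('w5.pkl','rb'))
print(atz(d,np.array([[159,90],[173,247],])/1.5,.092,s))
print(atz(d,np.array([[118,333],[508,18],[492,325]])/1.5,.012,s))
print('cyl',atz(d,np.array([[300,170],[480,170]])/1.5,.068,s))
print('mark,pointer',atz(d,np.array([[60,8],[185,40]])/1.5,.059,s))
save(d,'w5rail',(20,0,200,70),4.4)
E
python3 n.py
```

```text
[[0.5258 0.3815 0.092 ]
 [0.5243 0.3157 0.092 ]]
[[0.4399 0.2445 0.012 ]
 [0.6864 0.431  0.012 ]
 [0.6871 0.251  0.012 ]]
cyl [[0.5784 0.3486 0.068 ]
 [0.664  0.3487 0.068 ]]
mark,pointer [[0.4653 0.4247 0.059 ]
 [0.5247 0.4087 0.059 ]]
```

View pics/w5rail.png

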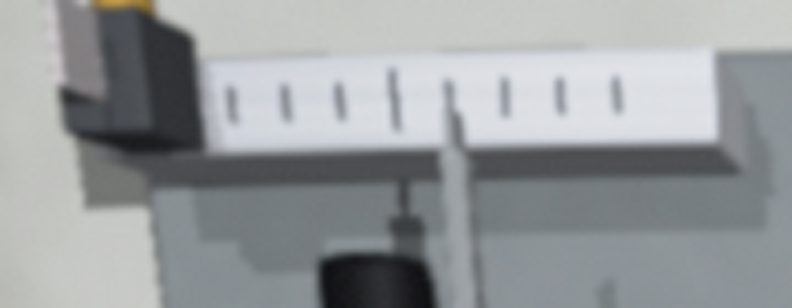

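Request:
{"op": "arm_command", "data": {
  "moves": [
    [[1.5,-1,0,0],[2.5,-1.7,0,0],[2.5,-1.7,0,0],[2.5,-1.7,0,0],[2.5,-1.7,0,0],[2,-1.34,1,0],[0.96,-0.6,2,0],[0,0,1.5,0]]
  ],
  "gripper": 0.05
}}

```text
t: 13.75
tcp_pos: [0.5226, 0.3503, 0.1718]
tcp_rot: [-0.001, 0.706, 0.708, 0.0]
ft_force: [-0.4, -0.4, -0.6]
width: 0.525
```

Request:
{"op": "arm_command", "data": {
  "moves": [
    [[0,0,0.5,0],[0,0,0,0],[0,0,0,0],[0,0,0,0],[0,0,0,0],[0,0,0,0],[0,0,0,0],[0,0,0,0]]
  ]
}}

```text
t: 14.55
tcp_pos: [0.5252, 0.3477, 0.1674]
tcp_rot: [0.0, 0.707, 0.707, 0.0]
ft_force: [0.1, 0.1, 0.1]
width: 0.522
```

```bash
python3 c.py w7 handle mark pointer
```

```text
14.55 [0.5252 0.3477 0.1674] [0.     0.7072 0.707  0.0001] 0.5218815321133704 [0.1196 0.0602 0.1372]
handle 0.89 [0.5224 0.3532 0.0908] [256. 197.]
mark 0.63 [0.4569 0.4252 0.0513] [176.  98.]
pointer 0.82 [0.526  0.3505 0.0945] [261. 202.]
pointer 0.15 [0.4581 0.4246 0.0528] [177.  99.]
```

View pics/w7.png

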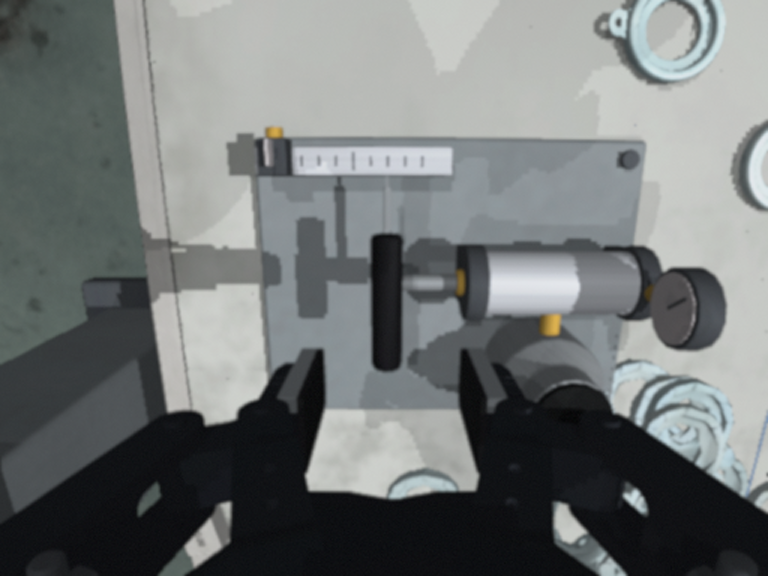

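Request:
{"op": "arm_command", "data": {
  "moves": [
    [[0,0,1,0],[0,0,1.8,0],[0,0,2,0],[0,0,2,0],[0,0,1.5,0],[0,0,0.8,0],[0,0,0.3,0],[0,0,0,0]]
  ]
}}

```text
t: 15.55
tcp_pos: [0.5251, 0.3478, 0.0731]
tcp_rot: [-0.0, 0.707, 0.707, -0.0]
ft_force: [0.0, -0.2, 0.6]
width: 0.521
```

Request:
{"op": "arm_command", "data": {
  "moves": [
    [[0,0,0,0],[0,0,0,0],[0,0,0,0],[0,0,0,0],[0,0,0,0],[0,0,0,0],[0,0,0,0],[0,0,0,0]]
  ],
  "gripper": -1,
  "newtons": 60
}}

```text
t: 16.35
tcp_pos: [0.5225, 0.348, 0.0743]
tcp_rot: [-0.002, 0.707, 0.707, -0.001]
ft_force: [-6.5, 0.5, 5.0]
width: 0.163
```

```bash
python3 c.py w8 mark
```

```text
16.35 [0.5225 0.348  0.0743] [-0.0016  0.7073  0.7069 -0.0014] 0.1627813185132392 [-6.47    0.4643  5.0296]
mark 0.82 [0.4576 0.4232 0.0537] [133.  95.]
```

View pics/w8.png

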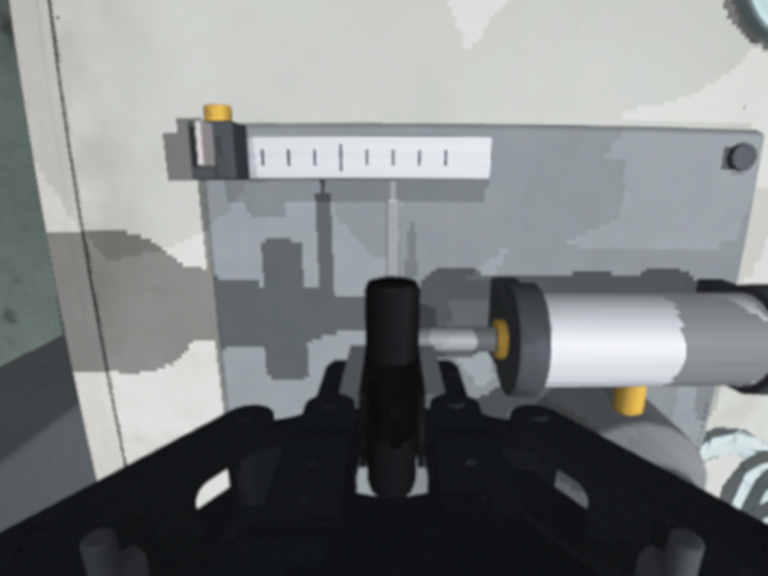

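```bash
cat > n2.py <<'E'
from h import *
import pickle
np.set_printoptions(precision=4,suppress=True)
d,s=pickle.load(open('w8.pkl','rb'))
print(atz(d,np.array([[197,160],[205,165],[392,184]])/1.5,.059,s))
save(d,'w8c',(110,60,210,135),8)
E
python3 n2.py
```

```text
[[0.4584 0.4172 0.059 ]
 [0.4609 0.4156 0.059 ]
 [0.5233 0.4091 0.059 ]]
```

View pics/w8c.png

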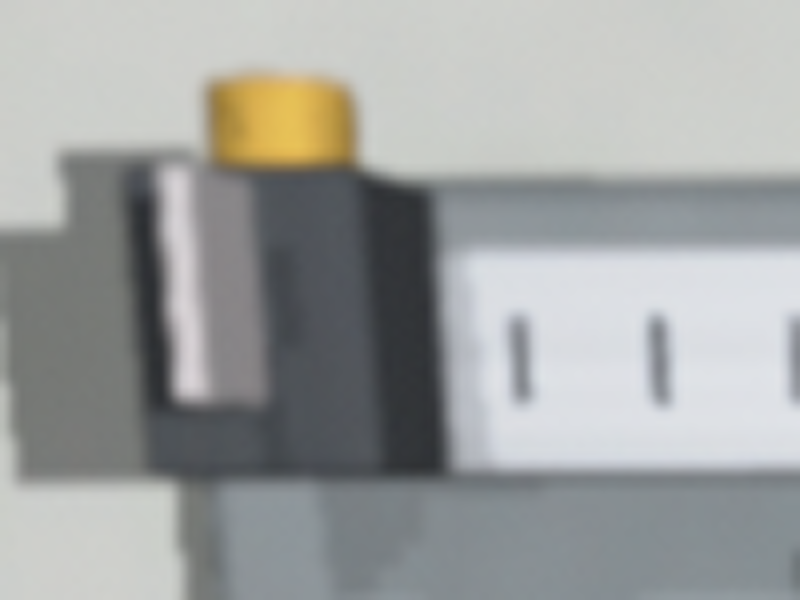

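Request:
{"op": "arm_command", "data": {
  "moves": [
    [[0,-0.4,0,0],[0,-0.8,0,0],[0,-1,0,0],[0,-1,0,0],[0,-1,0,0],[0,-0.6,0,0],[0,0,0,0],[0,0,0,0]]
  ]
}}

```text
t: 17.25
tcp_pos: [0.4827, 0.3483, 0.0744]
tcp_rot: [0.003, 0.707, 0.707, 0.005]
ft_force: [11.0, -1.2, -5.4]
width: 0.163
```

```bash
python3 c.py w9 mark
cat > n3.py <<'E'
from h import *
import pickle,sys
d,s=pickle.load(open(sys.argv[1]+'.pkl','rb'));x,y=int(sys.argv[2]),int(sys.argv[3])
save(d,sys.argv[1]+'c',(x,y,x+100,y+75),8)
E
```

```text
17.25 [0.4827 0.3483 0.0744] [0.0035 0.7068 0.7074 0.0048] 0.16273827407172162 [10.9917 -1.1555 -5.4386]
mark 0.64 [0.4579 0.4205 0.0514] [211. 100.]
```

View pics/w9.png

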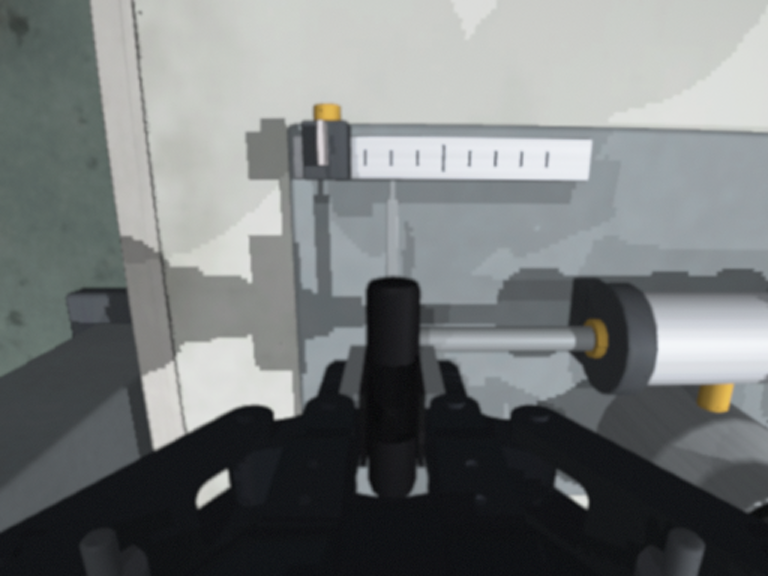

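Request:
{"op": "arm_command", "data": {
  "moves": [
    [[0,-0.4,0,0],[0,-0.5,0,0],[0,-0.4,0,0],[0,-0.2,0,0],[0,0,0,0],[0,0,0,0],[0,0,0,0],[0,0,0,0]]
  ]
}}

```text
t: 18.15
tcp_pos: [0.4689, 0.3483, 0.0744]
tcp_rot: [0.004, 0.707, 0.707, 0.005]
ft_force: [12.1, -0.7, -5.4]
width: 0.164
```

```bash
python3 c.py w10 mark; python3 n3.py w10 210 70
```

```text
18.15 [0.4689 0.3483 0.0744] [0.004  0.7068 0.7074 0.0055] 0.16384942051996323 [12.1295 -0.7089 -5.3835]
mark 0.91 [0.4573 0.425  0.0538] [236.  91.]
```

View pics/w10c.png

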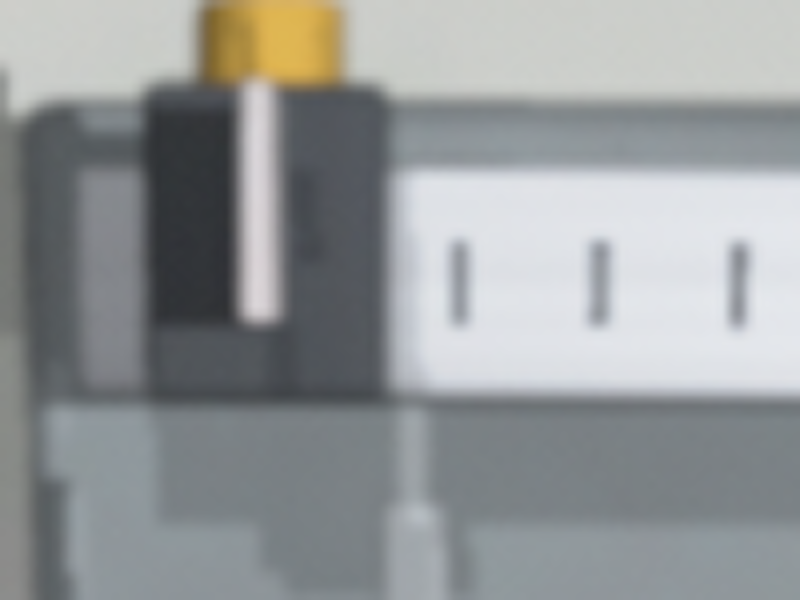

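Request:
{"op": "arm_command", "data": {
  "moves": [
    [[0,-0.3,0,0],[0,-0.3,0,0],[0,-0.2,0,0],[0,-0.1,0,0],[0,0,0,0],[0,0,0,0],[0,0,0,0],[0,0,0,0]]
  ]
}}

```text
t: 19.05
tcp_pos: [0.4604, 0.3484, 0.0744]
tcp_rot: [0.004, 0.707, 0.707, 0.006]
ft_force: [13.4, -1.4, -6.5]
width: 0.162
```

```bash
python3 c.py w11 mark; python3 n3.py w11 210 70
```

```text
19.05 [0.4604 0.3484 0.0744] [0.0043 0.7068 0.7074 0.0058] 0.1619000574578435 [13.3915 -1.4433 -6.4618]
mark 0.8 [0.4557 0.4227 0.0507] [250.  96.]
mark 0.69 [0.4672 0.351  0.091 ] [275. 258.]
mark 0.67 [0.5431 0.3667 0.0121] [378. 184.]
```

View pics/w11c.png

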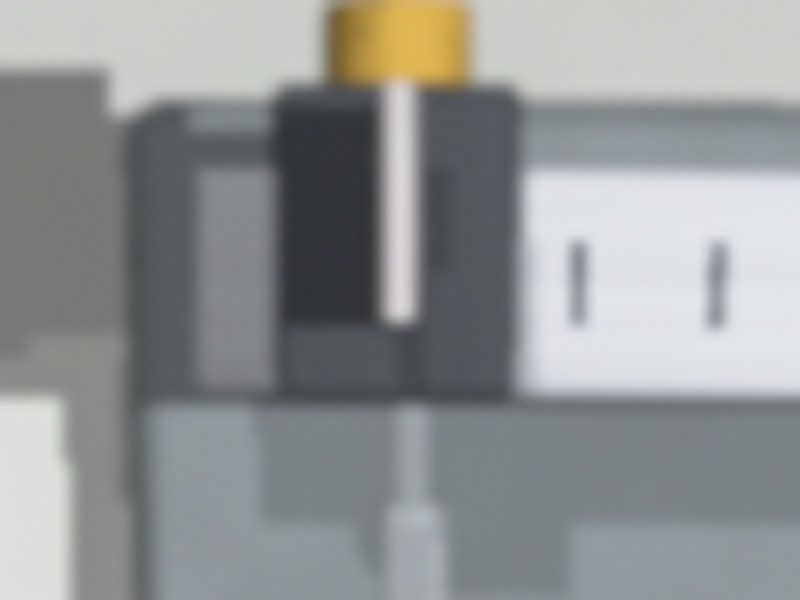

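```bash
cat > n4.py <<'E'
from h import *
import pickle,sys
np.set_printoptions(precision=5,suppress=True)
d,s=pickle.load(open('w11.pkl','rb'))
px=lambda u,v:[210+(u-3.5)/8,70+(v-3.5)/8]
for z in (.054,.059,.064,.07): print(z,atz(d,[px(400,322),px(412,406),px(413,480)],z,s))
print(proj(d,[s['tcp_pos'][0],.409,.059],s),wfc(d,s)[:3,3])
E
python3 n4.py
```

```text
0.054 [[0.46053 0.41578 0.054  ]
 [0.46131 0.41052 0.054  ]
 [0.46138 0.40583 0.054  ]]
0.059 [[0.46048 0.41573 0.059  ]
 [0.46124 0.41064 0.059  ]
 [0.46131 0.40609 0.059  ]]
0.064 [[0.46043 0.41569 0.064  ]
 [0.46116 0.41076 0.064  ]
 [0.46123 0.40635 0.064  ]]
0.07 [[0.46038 0.41563 0.07   ]
 [0.46108 0.4109  0.07   ]
 [0.46114 0.40666 0.07   ]]
[[259.33438 123.65721]] [0.45897 0.41427 0.21536]
```

Request:
{"op": "arm_command", "data": {
  "moves": [
    [[0,-0.08,0,0],[0,0,0,0],[0,0,0,0],[0,0,0,0],[0,0,0,0],[0,0,0,0],[0,0,0,0],[0,0,0,0]]
  ]
}}

```text
t: 19.95
tcp_pos: [0.4597, 0.3483, 0.0744]
tcp_rot: [0.004, 0.707, 0.707, 0.006]
ft_force: [13.2, -1.5, -7.9]
width: 0.162
```

```bash
python3 c.py w12; python3 n3.py w12 210 70; python3 f.py p3
```

```text
19.95 [0.4597 0.3483 0.0744] [0.0043 0.7068 0.7074 0.0059] 0.16221896530519125 [13.2006 -1.4766 -7.864 ]
20.05 0.15987320335400843 [0.45968296 0.34839155 0.07443541]
```

View pics/w12c.png

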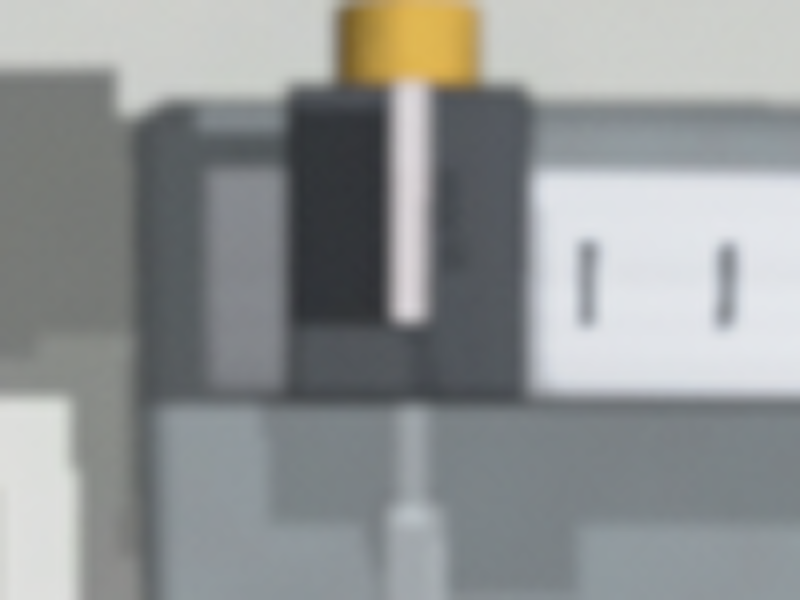

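View pics/side_p3.png

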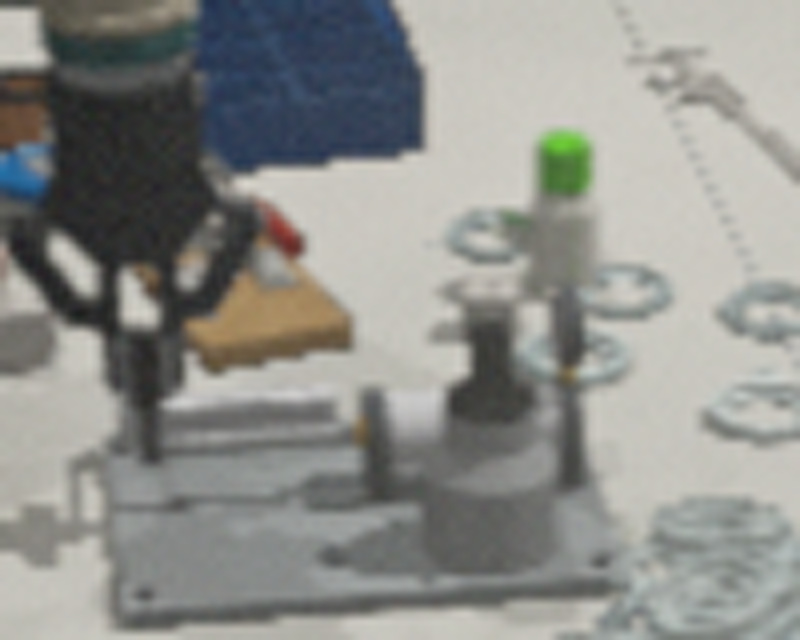

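View pics/scene_p3.png

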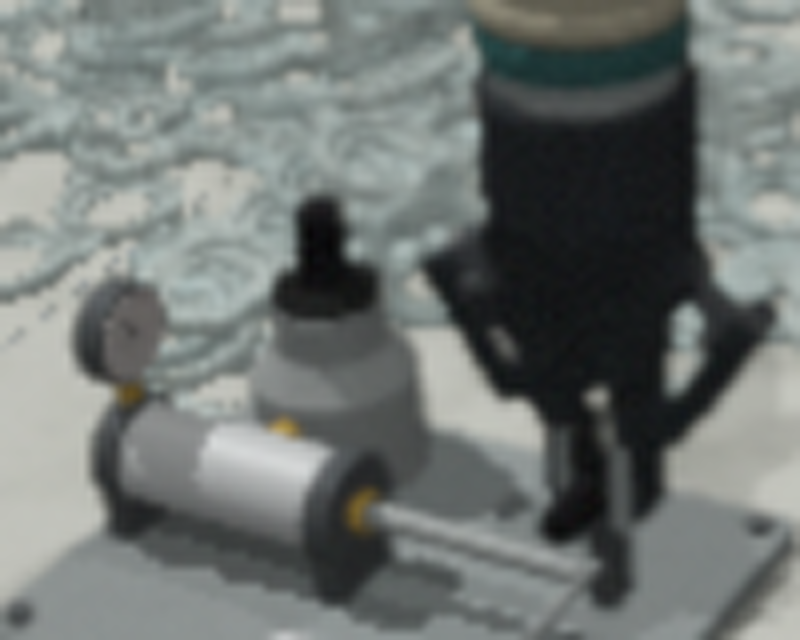

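```bash
python3 -c "
from h import *
print(r.finish_job(), sensors.observe()['tcp_pos'])"
```

```text
the job is handed in; nothing more can be done
the job is handed in; nothing more can be done
```

The rig is ready for a reading and the job is handed in, at about 20 s of the 48 s allowed. No verdict came back.

- **Stopper:** I took the smaller black stopper from the rack and set it in the pot's neck. Contact came at the expected height, with the TCP at z = 0.0994 m against 0.0995 m expected. After I let go, the wrist, side and scene pictures all showed it upright with its flange flat on the rim. The last side and scene pictures showed it unchanged.
- **Larger stopper:** It stayed in its place in the rack. I last saw it there in the side picture taken just after lifting the smaller one.
- **Pump:** I pulled the handle out about 63 mm and the arm is still gripping it at 60 N. In the last wrist picture the pointer was 2 pixels from the fin in the 8× enlargement, about 0.1 to 0.2 mm. Between the last readings the arm held still, with about 13 N along x at the wrist.

**Checks that disagreed:** none failed. The trained networks placed the mark 2 to 5 mm off and gave some false hits, so I aligned the pointer by its own picture instead. The last state reading, taken in the same script as the hand-in, came back with no data.

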